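Re-clamp the dripper arm of a coffee stand at its height band

TASK

The dripper arm of the pour-over coffee stand is clamped too low for the carafe. Take the clamp lever by its upright black knob, swing it open and, carrying the arm by that knob without letting it drop, raise it until its clamp block just meets the underside of the rubber height band on the post, without shoving the band along. Hold it there, swing the lever fully closed again, and finish still gripping the knob; leave everything else on the worktop where it stands.

Things in the scene. Friction and masses are not known exactly. Their poses are not given: they have to be found in the camera images.
- stand: Fixed pour-over stand. Origin: on the worktop under the middle of its square steel post (18 x 18 mm, up to z = 295 mm); z up. Dark wooden base 14 mm thick, local x -70..70, y -52..222 mm. Local +y points from the post to the dripper, local -x (roughly towards the robot) is the side the lever opens to.
- dripper_arm (a joint): Height of the dripper arm on the post, m, 0 = lowest stop, grows upward to 0.095. With lever and knob it weighs about 0.5 kg. With the lever open it slides freely and falls by its own weight unless it is carried; with the lever closed it stays at any height.
- lever (a joint): Cam lever, rad: 0 = fully closed (points to the stand's local -y), grows as it swings open, clockwise from above, to 1.45 (towards local -x). It turns about lever_pivot on the arm, so whoever holds its knob carries the arm. The cam bites the post below about 0.4 rad and is free above 0.5; turning it takes a few newtons at the knob. It stays where left.
- lever_pivot (a point): Vertical axis of the lever's pin, at mid height of the clamp block, 21 mm from the post's axis towards the stand's -y; moves with the arm.
- lever_knob: Upright black knob on the lever's free end, 21 mm thick, 46 mm tall, revolving freely about its vertical axis. Origin: on the axis, 24 mm above its lower end, a good height to grip from above; 88 mm from lever_pivot horizontally and 36 mm above it. The lever's flat bar lies below, its top 32 mm under this origin.
- block_top (a point): Middle of the top face of the arm's aluminium clamp block (38 x 36 x 36 mm), on the post's axis; moves with the arm. Two rods join the block to a ring 125 mm to local +y that carries a white ceramic cone, 105 mm wide, its rim 28 mm above this point and its outlet 48 mm below it.
- band_under (a point): Middle of the underside of the black rubber height band, a square sleeve 28 x 28 x 10 mm gripping the post above the clamp block. The block touches it when block_top is level with this point. It stays by friction and slides up if pushed with more than about 10 N.
- mug: Cream mug, 78 mm wide and 100 mm tall, standing on the stand's base under the dripper (the drip plate's top is 16 mm above the worktop). Origin: underside, 16 mm from the centre of the cup towards its handle.
- carafe: Glass coffee jug with black lid and handle, 130 mm tall. Origin: underside.
- jam_jar: Jar with a yellow lid, 71 mm wide, 110 mm tall. Origin: centre of the underside.
- spice_jar: Small jar with a black cap, 40 mm wide, 105 mm tall. Origin: centre of the underside.
- teaspoon: Steel teaspoon, 130 mm long along its x. Origin: underside.
- pepper_mill: Brown wooden pepper mill, 58 mm wide, 170 mm tall. Origin: centre of the underside.
- tape_roll: Roll of tape lying flat, 98 mm wide, 25 mm tall. Origin: underside.

How it is judged:
By the outcome, as a careful person would: the job done as asked, in the order asked, and still so for the second after the job is handed in, while the arm keeps its last pose, push and grip.
It also fails if it takes over 40 s, if anything falls off the work surface, if the arm or the gripper's body presses on something with over 40 N, if the wrist force passes 120 N, or if a joint passes its speed limit or range.

ROBOT

A 6-joint arm with a two-finger parallel gripper is mounted at the origin on a cart in front of the work surface, level with it; the furniture and walls round the work are solid. World frame = base frame: x ahead of the robot, y to its left, z up, the work surface at z = 0. Lengths are in m, angles in rad, forces in N, time in s.
With the tool pointing down it reaches from about 0.25 to 0.775 m from the base axis. Payload 4 kg.
Tool frame: the origin (TCP) lies at the very end of the fingers, on their centre line; the grasp point (between the pads) lies 19 mm behind it; z points along the fingers, y is the line along which they close (so a half turn about z gives the same grasp; the last joint's range is limited). The gripper opens to 85 mm and grips with 20 to 120 N. Pads are 22 mm wide; open, the fingers measure 114 mm over their backs; the gripper's body (76 mm by 85 mm) begins 54 mm behind the grasp point. The pads swing forward as they close: fully open they stand 13 mm farther back than shut.
Start: joints at [-1.359, 0.087, 1.371, -0, 1.684, -0.103], TCP at [0.17, -0.523, 0.231] pointing down, gripper open.
Joint ranges: [-3.1, 3.1], [-0.76, 2.03], [0.27, 2.55], [-1.08, 4.22], [0.17, 2.65], [-2.57, 2.57]. Speed limits (rad/s): [2.79, 2.79, 3.14, 3.14, 3.14, 3.14].

INTERFACE

Orientations are given as a rotation vector (axis times angle).
In Python, from plant import ctrl gives the robot as it stands. The module is installed in compiled form; this text tells all that it offers.
- The arm moves only by the tool jog_arm, never from a script. Its argument "motion" is text: rows parted by semicolons, each of 7 numbers parted by spaces: the shift along the world's x, y, z in cm, then the turn, a rotation vector about the world's x, y, z in degrees, then the closure, from 0 (fully open) to 1 (shut). In form: dx dy dz wx wy wz hand; .... A call has exactly 10 rows; each row is the pose to reach, as a shift and turn from the pose commanded when the call began; what a row does not reach only later rows make up. A row lasts 1/10 s, in which the tool goes at most 50 mm and 8.59 degrees, less where a joint would pass 70% of its speed; a pose out of reach is approached as far as the arm can. A call with a gripper value outside its range is refused whole. The fingers move at their own pace and stop on an object; "newtons" is the grip in N (left out, the last holds). Time passes only in rows, so rows that repeat a pose let the fingers close, or fill a call up. It gives the time, the measured TCP pose, the force, the opening and the grip force at its end, in the units of the state.
- ctrl.sense(): the state, without advancing time (a new reading comes with each control period).
- ctrl.read_camera(name): name is "scene" or "top" or "wrist"; returns the picture (480x640x3 uint8, red, green, blue); there is no depth.
- ctrl.get_calibration(name): a dict with "vfov" (degrees; the focal length in pixels is half the picture's height over the tangent of half this angle, whatever the lens; pixels are square), "cx", "cy" (the principal point, pixels), "T" (4x4, takes a point from camera to world coordinates). Camera axes: x right, y down, z forward; pixel columns grow to the right and rows downward; lengths in m; the calibration is good to about 2 mm. A picture is of the moment at which its call begins: read the wrist's pose just before it. get_calibration takes no time and is no camera call; for the wrist camera it gives the pose at the moment of the call.
- ctrl.sign_off(): hands the job in; it is judged then, once.
Trained networks look in the newest picture that a camera, given by its name, has taken for a name from the list of things; names that differ only in an ending like _2 or _b are one class to them, and where a whole thing is asked for, a point or a joint stands for the part that bears it (a point fixed in the world has none). Each returns a list of dicts, best first, with "p" (0 to 1); they miss things now and then, are a little off and sometimes report something else, mostly with a low value. They report only what shows in the picture. A call takes as long as a camera call.
- ctrl.boxes_of(camera, target): "at" ([column, row] as shares, 0 to 1, of the picture: columns of its width, rows of its height, amid what is visible of it).
- ctrl.cut_out(camera, target): "mask" (480x640 bool, what is visible of it) and "at" ([column, row] as shares, 0 to 1, of the picture: columns of its width, rows of its height, amid what is visible of it).
The state is a dict: "clock": time; "q": joint angles; "qvel": joint speeds; "joint_efforts": joint torques, N m; "position": TCP position; "orientation": TCP orientation; "force": force on the tool from outside, world axes, zero at the start; "ft_torque": the same for the moment, N m; "gripper_width": finger opening in m; "grip_force": force on a finger pad.
Only numpy, scipy, OpenCV 4.12 (cv2) and the standard library are available. Lean on these libraries where they do the work, as an engineer would, in place of code of your own. Each camera call takes 0.05 s, during which the arm holds its last target. There are 200 camera calls.

## Working session

There is one attempt and no reset: what is moved stays moved. The work goes in short steps, Python scripts to look and compute and a tool call to move; the robot and the scene stay as the last step left them, time stands still between calls to the robot, and variables do not carry over. Pictures are saved under pics/ and viewed, at most 10 in all, crops included, and the job is handed in when it is done.

Besides the shell and the picture viewer there is one more tool, called after "Request:" in YAML: its name, and indented under it one key for each argument. jog_arm: Moves the arm, as the interface text tells. Its arguments: {"type":"object","properties":{"motion":{"type":"string"},"newtons":{"type":"number"}},"required":["motion"]}

```bash
mkdir -p pics; cat > h.py <<'E'
import numpy as np, cv2
from plant import ctrl
def cal(n):
    c=ctrl.get_calibration(n); f=240/np.tan(np.radians(c["vfov"])/2); return c,f,np.array(c["T"])
def ray(n,u,v,C=None):
    c,f,T=C or cal(n); d=T[:3,:3]@np.array([(u-c["cx"])/f,(v-c["cy"])/f,1]); return T[:3,3],d/np.linalg.norm(d)
def proj(n,p,C=None):
    c,f,T=C or cal(n); q=T[:3,:3].T@(np.asarray(p)-T[:3,3]); return np.array([c["cx"]+f*q[0]/q[2],c["cy"]+f*q[1]/q[2]])
def tri(rs):
    A=0;b=0
    for o,d in rs:
        P=np.eye(3)-np.outer(d,d);A=A+P;b=b+P@o
    return np.linalg.solve(A,b)
def pic(n,name):
    im=ctrl.read_camera(n); cv2.imwrite(f"pics/{name}.png",im[:,:,::-1]); return im
E
python3 - <<'E'
from h import *
for n in ["scene","top"]:
    pic(n,n+"0"); C=cal(n); print(n,C[1],np.round(C[2],3).tolist())
    for t in ["lever_knob","stand","block_top","band_under","lever_pivot","mug","carafe"]:
        print(t,[(round(r["p"],2),np.round(np.array(r["at"])*[640,480],1).tolist()) for r in ctrl.boxes_of(n,t)[:2]])
print(ctrl.sense())
E
```

```text
scene 619.058200409842 [[0.881, -0.426, 0.208, 0.355], [-0.474, -0.78, 0.408, -0.466], [-0.011, -0.458, -0.889, 1.243], [0.0, 0.0, 0.0, 1.0]]
lever_knob [(0.43, [317.3, 307.8])]
stand [(0.86, [296.4, 250.2]), (0.61, [317.3, 308.5])]
block_top [(0.95, [290.6, 211.5])]
band_under [(0.39, [407.1, 232.7])]
lever_pivot [(0.94, [312.3, 295.7]), (0.16, [316.9, 307.4])]
mug [(0.77, [283.3, 238.5])]
carafe [(0.57, [434.3, 288.3]), (0.46, [404.1, 230.3])]
top 569.52254365367 [[-0.016, -0.992, 0.125, 0.455], [-1.0, 0.018, 0.011, 0.057], [-0.013, -0.125, -0.992, 1.542], [0.0, 0.0, 0.0, 1.0]]
lever_knob [(0.71, [302.7, 266.1])]
stand [(0.61, [317.3, 267.5])]
block_top [(0.98, [299.8, 262.2])]
band_under [(0.72, [439.8, 316.5])]
lever_pivot [(0.79, [381.7, 276.8]), (0.68, [208.6, 241.6])]
mug [(0.67, [398.0, 182.6])]
carafe [(0.82, [398.9, 184.9]), (0.16, [436.9, 306.5])]
{'clock': 0.8, 'q': array([-1.35910231e+00,  8.71478514e-02,  1.37069640e+00, -1.93452118e-05,
        1.68359479e+00, -1.03070499e-01]), 'qvel': array([-1.07361357e-03,  7.99783487e-04,  3.79165313e-06, -9.04021792e-04,
       -9.09132024e-04,  8.87417300e-04]), 'joint_efforts': array([ 9.62849626e-04, -3.51671755e+01, -3.13439512e+01, -4.75945546e-05,
        4.10103712e-05, -1.18698787e-05]), 'position': array([ 0.17028401, -0.52299057,  0.23137124]), 'orientation': array([ 3.10261358e+00,  4.92364786e-01, -1.70497838e-05]), 'force': array([-0.40645813,  0.24338667, -0.16977521]), 'ft_torque': array([0.03311478, 0.00931791, 0.04255057]), 'grip_force': 0.0, 'gripper_width': 0.08556164544999344}
```

View pics/scene0.png

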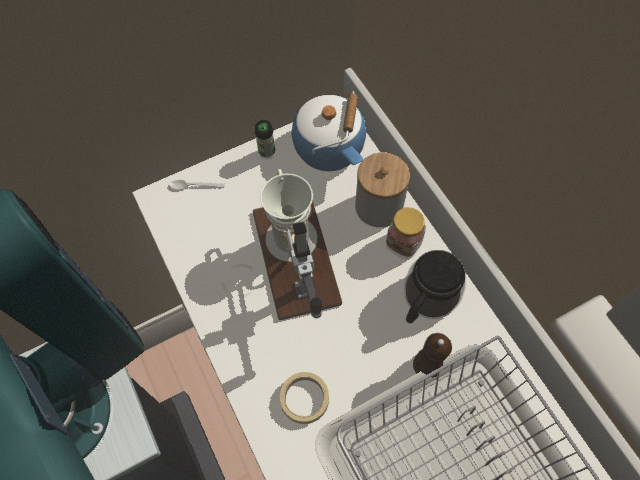

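View pics/top0.png

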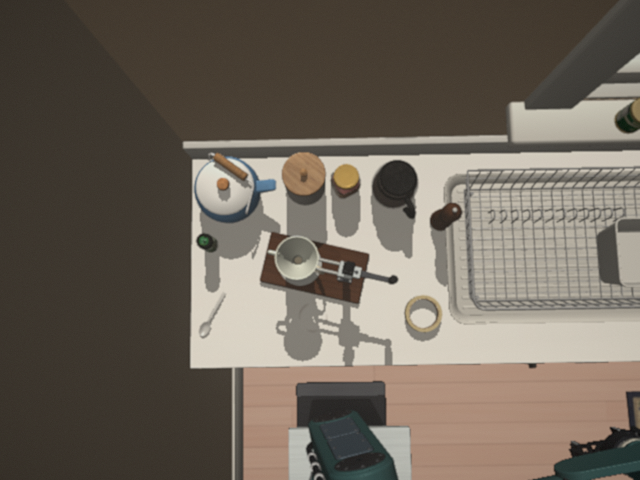

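The views show the stand, with its base corners in top at about (272,233), (369,254), (359,302) and (262,283). The knob is near (393,280) in top and (316,308) in scene. I'll zoom in to get precise pixels.

```bash
python3 - <<'E'
from h import *
a=cv2.imread("pics/scene0.png")[200:325,245:345]; b=cv2.imread("pics/top0.png")[220:310,255:405]
a=cv2.resize(a,None,fx=4,fy=4,interpolation=2); b=cv2.resize(b,None,fx=2.66,fy=2.66,interpolation=2)
o=np.zeros((500,800,3),np.uint8); o[:500,:400]=a; o[:b.shape[0],400:400+b.shape[1]]=b[:,:400]
cv2.imwrite("pics/z.png",o)
for n in["scene","top"]:
    ctrl.read_camera(n)
    for t in["lever_knob","stand","lever","band_under"]:
        for r in ctrl.cut_out(n,t)[:2]:
            m=r["mask"]; ys,xs=np.nonzero(m); print(n,t,round(r["p"],2),len(xs),xs.min(),xs.max(),ys.min(),ys.max(),xs.mean().round(1),ys.mean().round(1))
E
```

```text
scene lever_knob 0.74 181 310 322 296 313 315.6 305.0
scene stand 0.73 352 273 308 212 251 284.8 236.3
scene stand 0.61 8285 252 341 169 319 294.8 248.7
scene lever 0.96 413 302 321 274 316 311.8 295.8
scene band_under 0.7 105 293 309 244 257 299.8 252.2
top lever_knob 0.74 601 430 462 203 230 445.7 216.4
top stand 0.77 5429 260 397 233 302 317.3 268.0
top lever 0.56 244 361 398 272 284 380.9 277.8
top band_under 0.4 50 342 353 264 275 346.3 271.3
```

View pics/z.png

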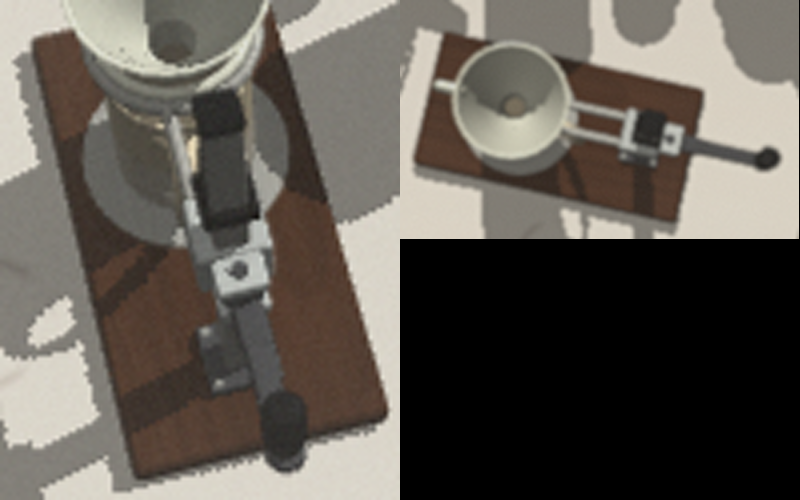

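```bash
python3 - <<'E'
from h import *
from scipy.optimize import least_squares
C={n:cal(n) for n in["scene","top"]}
obs=[("scene",-70,222,253.8,210),("scene",-70,-52,278.7,318.7),("scene",70,-52,341.2,303),("top",70,222,271.9,232.5),("top",70,-52,368.9,254.6),("top",-70,-52,359.1,302.6),("top",-70,222,261.3,281)]
def W(s,l):
    c,n=np.cos(s[2]),np.sin(s[2]); return np.array([s[0]+c*l[0]-n*l[1],s[1]+n*l[0]+c*l[1],l[2]])
def res(s): return np.concatenate([proj(n,W(s,[x/1e3,y/1e3,.014]),C[n])-[u,v] for n,x,y,u,v in obs])
s=least_squares(res,[.45,0,0]).x; print("stand",s.round(4),np.degrees(s[2]).round(2)); print(res(s).reshape(-1,2).round(1).tolist())
k=tri([ray("scene",316.2,300.9,C["scene"]),ray("top",393,279,C["top"])]); print("knobtop",k.round(4))
# knob closed/angle a: pos
def knob(z,a): # local
    return [-.088*np.sin(a),-.021-.088*np.cos(a),z]
o=[("scene",316.2,300.9),("top",393,279)]
r=least_squares(lambda p:np.concatenate([proj(n,W(s,knob(p[0],p[1])),C[n])-[u,v] for n,u,v in o]),[.15,0]);print("ktop z,angle",r.x.round(4),r.fun.round(2))
for z in[.2,.21,.22,.23,.24]: print(z,proj("scene",W(s,[0,-.014,z]),C["scene"]).round(1), proj("top",W(s,[0,-.014,z]),C["top"]).round(1))
print("295",proj("scene",W(s,[0,0,.295]),C["scene"]).round(1),proj("top",W(s,[0,0,.295]),C["top"]).round(1))
E
```

```text
stand [ 0.5532 -0.0023 -0.2434] -13.95
[[-1.6, -1.0], [-0.4, 0.8], [1.8, 0.6], [-0.3, -1.5], [1.5, -1.1], [0.0, 1.8], [-2.0, 0.3]]
knobtop [ 0.5286 -0.1048  0.2082]
ktop z,angle [ 0.2156 -0.0048] [-0.07  0.48  1.91  0.16]
0.2 [303.5 258.1] [354.6 270.7]
0.21 [303.3 255.8] [354.8 270.3]
0.22 [303.2 253.4] [355. 270.]
0.23 [303.  251.1] [355.3 269.7]
0.24 [302.8 248.7] [355.5 269.4]
295 [299.7 227.7] [350.6 266.1]
```

Estimate: the stand is at (0.553, -0.002) with yaw -14°. The knob axis is near (0.529, -0.105) with its top at about z=0.21. I'll approach to a standoff and look from near.

Request:
jog_arm:
  motion: "3.3 3.4 1 0 0 7 0; 6.6 6.8 2 0 0 14 0; 10 10.2 3.5 0 0 21 0; 13.3 13.6 5 0 0 28 0; 16.6 17 7 0 0 35 0; 20 20.5 7 0 0 42 0; 23 24 7 0 0 49 0; 26 27 7 0 0 56 0; 29 30 7 0 0 62 0; 31 34 7 0 0 66 0"
  newtons: 60

```text
clock: 2.3
position: [0.4818, -0.182, 0.3008]
orientation: [2.331, 2.106, -0.0]
force: [1.1, -0.3, -0.5]
gripper_width: 0.0852
grip_force: 0.0
```

```bash
python3 - <<'E'
from h import *
s=ctrl.sense();print(s["clock"],s["position"],s["orientation"])
C=cal("wrist"); print(C[1],C[2].round(3).tolist()); pic("wrist","w1"); np.savez("w1.npz",T=C[2],f=C[1],cx=C[0]["cx"],cy=C[0]["cy"])
for t in["lever_knob","band_under","block_top","lever_pivot"]:
    for r in ctrl.cut_out("wrist",t)[:2]:
        ys,xs=np.nonzero(r["mask"]); print(t,round(r["p"],2),len(xs),xs.min(),xs.max(),ys.min(),ys.max())
print("pred knob",proj("wrist",[.5286,-.1048,.21],C))
E
```

```text
2.3 [ 0.48175037 -0.1819888   0.3008092 ] [ 2.33069177e+00  2.10628528e+00 -1.53461140e-04]
386.36137600102035 [[0.995, -0.096, -0.031, 0.489], [-0.101, -0.944, -0.314, -0.101], [0.001, 0.315, -0.949, 0.444], [0.0, 0.0, 0.0, 1.0]]
lever_knob 0.8 1134 359 397 105 141
lever_knob 0.52 3696 356 407 0 141
band_under 0.51 6646 478 605 222 322
block_top 0.63 3692 356 408 0 141
block_top 0.52 1364 588 639 0 30
lever_pivot 0.91 3646 355 403 0 141
pred knob [386.03474829 123.64077967]
```

View pics/w1.png

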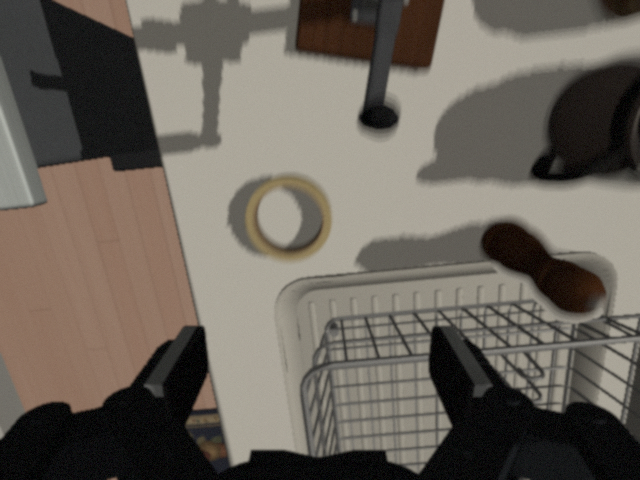

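The wrist view shows the knob top at about (379,117), 7 px from the prediction. I'll refine its position by triangulating the three views.

```bash
python3 - <<'E'
from h import *
rs=[ray("scene",316.2,300.9),ray("top",393,279),ray("wrist",379,117)]
print(tri(rs).round(4))
o,d=rs[2]
for z in[.205,.21,.215]: print((o+d*(z-o[2])/d[2]).round(4))
E
```

```text
[ 0.5274 -0.1037  0.2054]
[ 0.5243 -0.1021  0.205 ]
[ 0.5235 -0.1021  0.21  ]
[ 0.5227 -0.1021  0.215 ]
```

Request:
jog_arm:
  motion: "0.5 0.8 0 0 0 8.5 0.1; 1 1.6 0 0 0 17 0.2; 1.5 2.4 0 0 0 25.5 0.3; 2 3.2 0 0 0 34 0.4; 2.5 4 0 0 0 42 0.4; 3 4.8 0 0 0 50 0.4; 3.5 5.6 -0.5 0 0 58 0.4; 4 6.4 -1 0 0 66 0.4; 4.3 7.2 -2 0 0 74 0.4; 4.5 8 -3 0 0 82 0.4"

```text
clock: 3.55
position: [0.5251, -0.1047, 0.2713]
orientation: [0.378, 3.118, -0.001]
force: [-0.0, 1.0, -0.3]
gripper_width: 0.0512
grip_force: 0.0
```

```bash
python3 - <<'E'
from h import *
s=ctrl.sense();print(s["clock"],s["position"],s["orientation"],s["q"].round(2),s["gripper_width"])
C=cal("wrist"); print(C[2].round(3).tolist()); pic("wrist","w2"); np.savez("w2.npz",T=C[2])
for t in["lever_knob","band_under","lever_pivot"]:
    for r in ctrl.cut_out("wrist",t)[:2]:
        ys,xs=np.nonzero(r["mask"]); print(t,round(r["p"],2),len(xs),xs.min(),xs.max(),ys.min(),ys.max())
E
```

```text
3.55 [ 0.5250641  -0.10469171  0.27126871] [ 3.78399650e-01  3.11808294e+00 -7.56256323e-04] [-0.3   0.05  1.33 -0.    1.76 -1.63] 0.051185499723349924
[[0.239, 0.921, 0.307, 0.446], [0.971, -0.227, -0.076, -0.085], [-0.0, 0.317, -0.949, 0.414], [0.0, 0.0, 0.0, 1.0]]
lever_knob 0.75 1431 300 335 241 290
band_under 0.89 1293 479 540 251 300
lever_pivot 0.79 3834 300 447 229 290
```

View pics/w2.png

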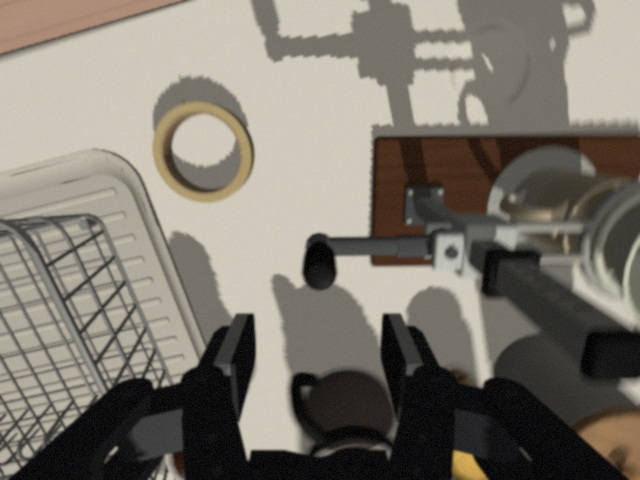

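The wrist view now shows the knob top at about (320,273), the bar, the block with its pin at (452,252), and the band at about (483–540, 250–297). I'll zoom in on the block and band.

```bash
python3 - <<'E'
from h import *
a=cv2.imread("pics/w2.png")[180:380,400:640]
cv2.imwrite("pics/z2.png",cv2.resize(a,None,fx=3.3333,fy=3,interpolation=2)[:600,:800])
T=np.load("w2.npz")["T"];c,f,_=cal("wrist");C=(c,f,T)
for u,v in[(320,272),(320,274)]:
    o,d=ray("wrist",u,v,C); print([(o+d*(z-o[2])/d[2]).round(4).tolist() for z in(.205,.21,.215)])
print(tri([ray("scene",316.2,300.9),ray("top",393,279),ray("wrist",320,273,C),ray("wrist",379,117,(c,f,np.load("w1.npz")["T"]))]).round(4))
s=[.5532,-.0023,-.2434]
cs,sn=np.cos(s[2]),np.sin(s[2])
for z in(.014,.17,.2,.21,.22,.23,.295): print(z,proj("wrist",[s[0],s[1],z],C).round(1))
E
```

```text
[[0.5258, -0.1032, 0.205], [0.5239, -0.1027, 0.21], [0.5219, -0.1023, 0.215]]
[[0.527, -0.1035, 0.205], [0.525, -0.103, 0.21], [0.5231, -0.1026, 0.215]]
[ 0.5278 -0.1032  0.2036]
0.014 [418.5 207.8]
0.17 [476.2 256.3]
0.2 [495.8 272.8]
0.21 [503.4 279.3]
0.22 [511.8 286.3]
0.23 [520.9 294. ]
0.295 [610.6 369.6]
```

View pics/z2.png

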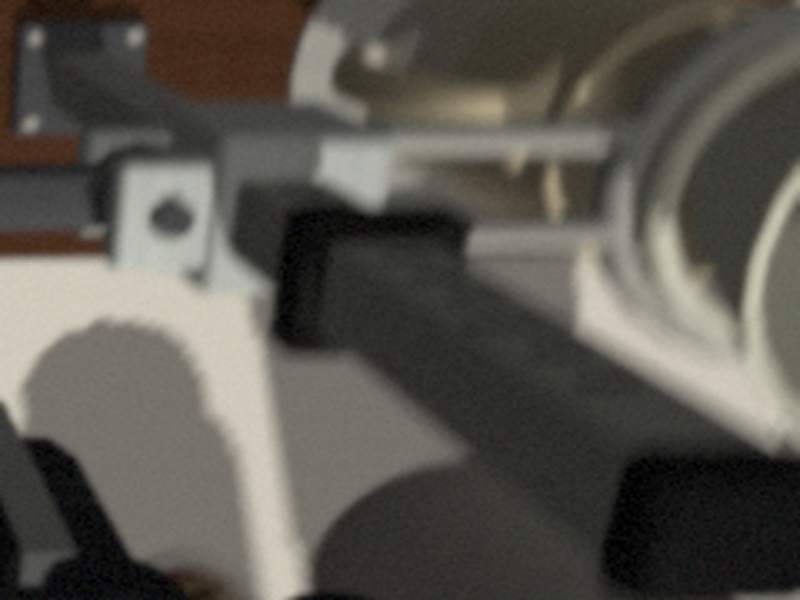

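```bash
python3 - <<'E'
from h import *
from scipy.optimize import least_squares
T=np.load("w2.npz")["T"];c,f,_=cal("wrist");C=(c,f,T)
L=np.array([[-14,-14],[14,-14],[-14,14]])/1e3
P=np.array([[487,250],[482.5,295],[540,250]])
th=-.2434
R=np.array([[np.cos(th),-np.sin(th)],[np.sin(th),np.cos(th)]])
def F(p): return np.array([proj("wrist",np.r_[p[:2]+R@l,p[2]],C) for l in L])
r=least_squares(lambda p:(F(p)-P).ravel(),[.553,.003,.21]);print(r.x.round(4),r.fun.round(1))
r=least_squares(lambda p:(F([.553,.003,p[0]])-P).ravel(),[.21]);print(r.x.round(4),r.fun.round(1))
E
```

```text
[0.5499 0.0012 0.2108] [ 1.6 -0.4 -0.8  0.8 -0.8 -0.3]
[0.2055] [ 1.3  1.  -0.9  1.  -2.4  1.1]
```

Request:
jog_arm:
  motion: "0.1 0.1 -1 0 0 0 0.4; 0.1 0.1 -3 0 0 0 0.4; 0.1 0.1 -5 0 0 0 0.4; 0.1 0.1 -7 0 0 0 0.4; 0.1 0.1 -9 0 0 0 0.4; 0.1 0.1 -10.2 0 0 0 0.4; 0.1 0.1 -10.2 0 0 0 0.4; 0.1 0.1 -10.2 0 0 0 0.85; 0.1 0.1 -10.2 0 0 0 0.85; 0.1 0.1 -10.2 0 0 0 0.85"
  newtons: 50

```text
clock: 4.75
position: [0.5265, -0.1052, 0.1713]
orientation: [0.384, 3.115, -0.011]
force: [-1.8, -7.5, 0.8]
gripper_width: 0.0193
grip_force: 48.7
```

Request:
jog_arm:
  motion: "-0.7 0.1 0 0 0 0 0.85; -1.45 0.4 0 0 0 0 0.85; -2.79 1.14 0 0 0 0 0.85; -3.98 2.1 0 0 0 0 0.85; -5 3.27 0 0 0 0 0.85; -5.8 4.6 0 0 0 0 0.85; -6.33 6 0 0 0 0 0.85; -6.6 7.5 0 0 0 0 0.85; -6.67 8.1 0 0 0 0 0.85; -6.67 8.1 0 0 0 0 0.85"
  newtons: 80

```text
clock: 5.75
position: [0.4595, -0.0193, 0.1693]
orientation: [-0.378, -3.119, -0.002]
force: [-1.0, 0.3, -3.9]
gripper_width: 0.0195
grip_force: 78.4
```

```bash
python3 - <<'E'
from h import *
s=ctrl.sense();print(s["clock"],s["position"],s["orientation"],s["force"],s["grip_force"])
C=cal("wrist"); im=pic("wrist","w3"); np.savez("w3.npz",T=C[2]); print(C[2].round(3).tolist())
cv2.imwrite("pics/z3.png",cv2.resize(im[100:380,250:570,::-1],None,fx=2.14,fy=2.14,interpolation=2)[:600])
E
```

```text
5.75 [ 0.45949561 -0.01927844  0.16932391] [-3.77839942e-01 -3.11873147e+00 -1.93326201e-03] [-0.96896837  0.33251444 -3.9327836 ] 78.43261716887355
[[0.239, 0.921, 0.307, 0.38], [0.971, -0.227, -0.074, 0.0], [0.001, 0.316, -0.949, 0.312], [0.0, 0.0, 0.0, 1.0]]
```

View pics/w3.png

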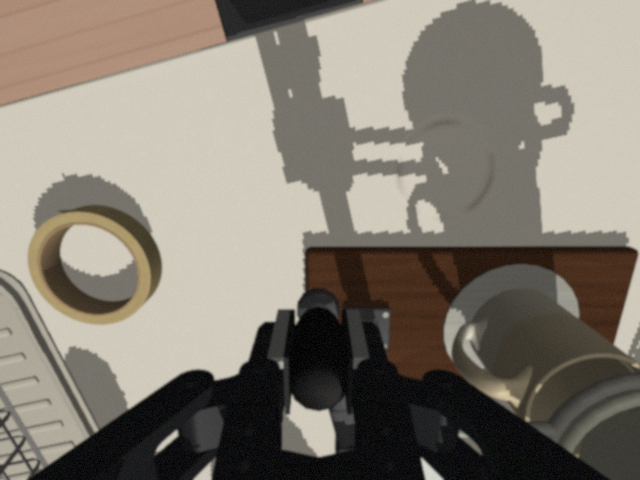

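The lever is open and the hand carries the arm (about 4 N), but the gripper hides the post. I'll lift 2.5 cm, well short of the roughly 4 cm gap, while turning the tool to see the band.

Request:
jog_arm:
  motion: "0 0 0.2 0 0 -6 0.85; 0 0 0.5 0 0 -13 0.85; 0 0 0.8 0 0 -20 0.85; 0 0 1.1 0 0 -27 0.85; 0 0 1.4 0 0 -34 0.85; 0 0 1.7 0 0 -41 0.85; 0 0 2.0 0 0 -48 0.85; 0 0 2.3 0 0 -55 0.85; 0 0 2.5 0 0 -60 0.85; 0 0 2.5 0 0 -60 0.85"

```text
clock: 6.8
position: [0.4596, -0.0212, 0.1944]
orientation: [-1.89, -2.509, -0.0]
force: [-1.8, 0.6, -4.7]
gripper_width: 0.0192
grip_force: 78.4
```

```bash
python3 - <<'E'
from h import *
s=ctrl.sense();print(s["clock"],s["position"],s["force"],s["q"].round(2))
C=cal("wrist"); im=pic("wrist","w4"); np.savez("w4.npz",T=C[2])
for z in(.18,.2,.21,.3): print(z,proj("wrist",[.552,.001,z],C).round())
E
```

```text
6.8 [ 0.45963624 -0.02120657  0.19440188] [-1.75867408  0.64721877 -4.6665524 ] [-0.17 -0.1   1.63  0.    1.61 -0.45]
0.18 [526. 322.]
0.2 [551. 346.]
0.21 [567. 360.]
0.3 [908. 684.]
```

View pics/w4.png

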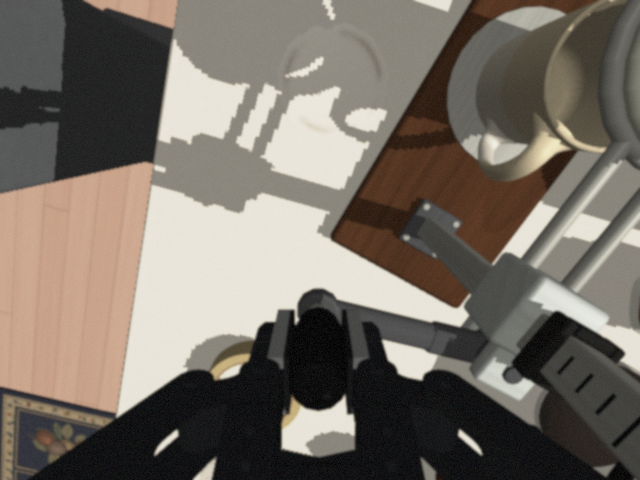

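The post, block and band now show clearly: block top corners near (508,254) and (608,318), and the band at about (515–620, 312–380). I'll overlay model corners on a zoom.

```bash
python3 - <<'E'
from h import *
T=np.load("w4.npz")["T"];c,f,_=cal("wrist");C=(c,f,T)
th=-.2434;R=np.array([[np.cos(th),-np.sin(th)],[np.sin(th),np.cos(th)]])
a=cv2.imread("pics/w4.png")[240:390,440:640]; a=cv2.resize(a,None,fx=4,fy=4,interpolation=2)
a=np.clip(a.astype(float)*1.6,0,255).astype(np.uint8)
for h,z,col in[((.019,.018),.189,(0,0,255)),((.014,.014),.206,(0,255,0)),((.014,.014),.212,(255,255,0))]:
    for i,(sx,sy) in enumerate([(-1,-1),(1,-1),(1,1),(-1,1)]):
        p=proj("wrist",np.r_[np.array([.552,.001])+R@[sx*h[0],sy*h[1]],z],C)
        q=((p-[440,240])*4+1.5).round().astype(int); cv2.circle(a,tuple(map(int,q)),4,col,-1); print(z,sx,sy,p.round(1),q)
cv2.imwrite("pics/z4.png",a)
E
```

```text
0.189 -1 -1 [476.5 344.2] [147 418]
0.189 1 -1 [543.5 380.7] [416 564]
0.189 1 1 [598.8 319.3] [637 319]
0.189 -1 1 [529.7 278.3] [360 155]
0.206 -1 -1 [509.5 365.3] [279 503]
0.206 1 -1 [563.6 394.7] [496 620]
0.206 1 1 [612.2 342.6] [690 412]
0.206 -1 1 [556.7 310.1] [468 282]
0.212 -1 -1 [516.9 374.6] [309 540]
0.212 1 -1 [572.8 404.8] [533 661]
0.212 1 1 [623.8 351.2] [737 446]
0.212 -1 1 [566.4 317.7] [507 312]
```

View pics/z4.png

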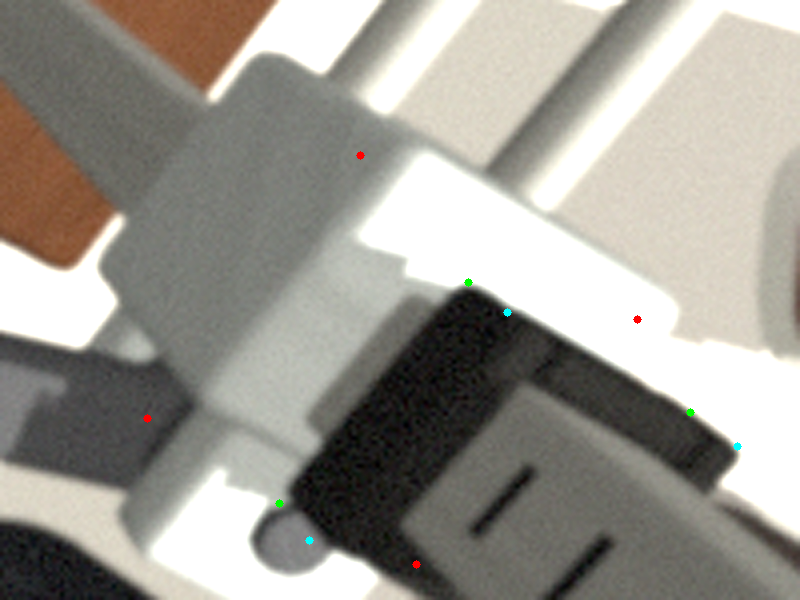

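```bash
python3 - <<'E'
from h import *
from scipy.optimize import least_squares
T=np.load("w4.npz")["T"];c,f,_=cal("wrist");C=(c,f,T)
px=lambda q:(np.array(q)-1.5)/4+[440,240]
B=[((-19,18),(420,147)),((19,18),(683,303)),((-19,-18),(203,393))]
D=[((-14,14),(465,284)),((-14,-14),(290,490)),((14,14),(742,447))]
def res(p):
    R=np.array([[np.cos(p[4]),-np.sin(p[4])],[np.sin(p[4]),np.cos(p[4])]])
    return np.concatenate([proj("wrist",np.r_[p[:2]+R@np.array(l)/1e3,z],C)-px(q) for S,z in((B,p[2]),(D,p[3])) for l,q in S])
for S in (1,):
    r=least_squares(res,[.552,.001,.189,.21,-.2434]);print(r.x.round(4),(r.x[3]-r.x[2])*1e3);print(r.fun.reshape(-1,2).round(1).tolist())
r=least_squares(lambda p:res([*p,-.2434]),[.552,.001,.189,.21]);print(r.x.round(4),(r.x[3]-r.x[2])*1e3)
E
```

```text
[ 0.5536  0.0029  0.1917  0.2072 -0.2762] 15.550330948059104
[[-3.8, 0.8], [-1.7, 5.9], [-6.5, 5.3], [10.7, -2.7], [4.4, 0.7], [-4.5, -8.7]]
[0.5541 0.0029 0.1913 0.2069] 15.549358021538119
```

```bash
python3 - <<'E'
from h import *
from scipy.optimize import least_squares
T=np.load("w4.npz")["T"];c,f,_=cal("wrist");C=(c,f,T)
px=lambda q:(np.array(q)-1.5)/4+[440,240]
B=[((-19,18),(420,147)),((19,18),(683,303)),((-19,-18),(203,393))]
D=[((-14,14),(465,284)),((-14,-14),(290,490))]
def res(p):
    R=np.array([[np.cos(p[4]),-np.sin(p[4])],[np.sin(p[4]),np.cos(p[4])]])
    return np.concatenate([proj("wrist",np.r_[p[:2]+R@np.array(l)/1e3,z],C)-px(q) for S,z in((B,p[2]),(D,p[3])) for l,q in S])
r=least_squares(res,[.552,.001,.189,.21,-.2434]);print(r.x.round(4),(r.x[3]-r.x[2])*1e3);print(r.fun.reshape(-1,2).round(1).tolist())
print([proj("wrist",[.552,.001,z],C) for z in(.19,.2)])
E
```

```text
[ 0.558   0.0017  0.1867  0.1994 -0.2327] 12.678278256833735
[[-4.7, 2.1], [-2.1, 2.8], [-2.8, 5.9], [5.0, -5.9], [3.9, -4.0]]
[array([538.18024238, 333.08262765]), array([551.49305976, 345.71780151])]
```

Request:
jog_arm:
  motion: "0 0 0.1 0 0 0 0.85; 0 0 0.2 0 0 0 0.85; 0 0 0.3 0 0 0 0.85; 0 0 0.4 0 0 0 0.85; 0 0 0.5 0 0 0 0.85; 0 0 0.6 0 0 0 0.85; 0 0 0.6 0 0 0 0.85; 0 0 0.6 0 0 0 0.85; 0 0 0.6 0 0 0 0.85; 0 0 0.6 0 0 0 0.85"

```text
clock: 7.85
position: [0.4596, -0.021, 0.2004]
orientation: [1.89, 2.509, 0.0]
force: [-0.3, -1.0, -4.7]
gripper_width: 0.019
grip_force: 78.4
```

```bash
python3 - <<'E'
from h import *
s=ctrl.sense();print(s["clock"],s["position"],s["force"])
C=cal("wrist"); im=pic("wrist","w5"); np.savez("w5.npz",T=C[2])
a=cv2.imread("pics/w4.png"); b=cv2.imread("pics/w5.png")
g=lambda i:cv2.cvtColor(i,cv2.COLOR_BGR2GRAY)
pts=np.array([[556,311],[513,362],[545,311],[491,338],[610,316],[544,275],[540,378],[557,364],[573,357],[592,375]],np.float32).reshape(-1,1,2)
n,st,er=cv2.calcOpticalFlowPyrLK(g(a),g(b),pts,None,winSize=(15,15),maxLevel=3)
C4=(C[0],C[1],np.load("w4.npz")["T"])
for p,q,s_ in zip(pts[:,0],n[:,0],st[:,0]):
    print(p,q.round(1),s_,tri([ray("wrist",*p,C4),ray("wrist",*q,C)]).round(4))
E
```

```text
7.85 [ 0.45962442 -0.02099807  0.20041412] [-0.25037723 -1.03781898 -4.65655068]
[556. 311.] [546.9 304.5] 1 [0.5438 0.0168 0.2034]
[513. 362.] [511.7 361.8] 1 [ 1.0438 -0.3405 -0.467 ]
[545. 311.] [539.8 303.8] 1 [0.5524 0.0111 0.1874]
[491. 338.] [490.7 338.5] 1 [-0.4436  0.642   1.6817]
[610. 316.] [610.  316.4] 1 [-1.3055  0.5564  2.1599]
[544. 275.] [543.8 275.6] 1 [-0.2972  0.2738  1.365 ]
[540. 378.] [534.  369.7] 1 [ 0.5658 -0.021   0.187 ]
[557. 364.] [547. 355.] 1 [0.5416 0.0024 0.2187]
[573. 357.] [562.4 348.2] 1 [0.5461 0.0064 0.2184]
[592. 375.] [579.7 365. ] 1 [0.5461 0.0062 0.2285]
```

```bash
python3 - <<'E'
from h import *
c,f,_=cal("wrist");C=(c,f,np.load("w4.npz")["T"])
th=-.2434;R=np.array([[np.cos(th),-np.sin(th)],[np.sin(th),np.cos(th)]])
for p in([.554,-.0002],[.553,.001]):
  for l,u in(((-19,18),(545,276.4)),((19,18),(610.4,315.4)),((-19,-18),(490.4,337.9)),((-14,14),(556,310.6)),((-14,-14),(512.1,362.1))):
    w=np.array(p)+R@np.array(l)/1e3
    o,d=ray("wrist",*u,C); t=(w-o[:2])@d[:2]/(d[:2]@d[:2]); q=o+t*d; print(l,q[2].round(4),((q[:2]-w)*1e3).round(1))
E
```

```text
(-19, 18) 0.1923 [1.3 4.4]
(19, 18) 0.1896 [1.3 4.4]
(-19, -18) 0.1877 [3.5 5.2]
(-14, 14) 0.2033 [0.  0.1]
(-14, -14) 0.2027 [0.8 1.2]
(-19, 18) 0.1941 [1.1 3.6]
(19, 18) 0.1909 [1.  3.6]
(-19, -18) 0.1896 [3.2 4.8]
(-14, 14) 0.2049 [-0.2 -0.6]
(-14, -14) 0.2044 [0.6 0.9]
```

Request:
jog_arm:
  motion: "0 0 0.05 0 0 0 0.85; 0 0 0.1 0 0 0 0.85; 0 0 0.15 0 0 0 0.85; 0 0 0.2 0 0 0 0.85; 0 0 0.25 0 0 0 0.85; 0 0 0.3 0 0 0 0.85; 0 0 0.3 0 0 0 0.85; 0 0 0.3 0 0 0 0.85; 0 0 0.3 0 0 0 0.85; 0 0 0.3 0 0 0 0.85"

```text
clock: 8.9
position: [0.4596, -0.021, 0.2034]
orientation: [1.89, 2.509, 0.0]
force: [0.6, -0.7, -4.5]
gripper_width: 0.0187
grip_force: 78.4
```

Request:
jog_arm:
  motion: "0 0 0.02 0 0 0 0.85; 0 0 0.04 0 0 0 0.85; 0 0 0.06 0 0 0 0.85; 0 0 0.08 0 0 0 0.85; 0 0 0.1 0 0 0 0.85; 0 0 0.1 0 0 0 0.85; 0 0 0.1 0 0 0 0.85; 0 0 0.1 0 0 0 0.85; 0 0 0.1 0 0 0 0.85; 0 0 0.1 0 0 0 0.85"

```text
clock: 9.9
position: [0.4596, -0.021, 0.2041]
orientation: [-1.89, -2.51, -0.0]
force: [1.8, -0.8, -7.8]
gripper_width: 0.0191
grip_force: 78.2
```

```bash
cat > g.py <<'E'
from h import *
import sys
# band corner/post features vs prior view: static-in-world check
new=sys.argv[1]; s=ctrl.sense();print(s["clock"],s["position"].round(4),s["force"].round(2))
C=cal("wrist"); pic("wrist",new); np.savez(new+".npz",T=C[2])
g=lambda n:cv2.cvtColor(cv2.imread(f"pics/{n}.png"),cv2.COLOR_BGR2GRAY)
C0=(C[0],C[1],np.load("w5.npz")["T"])
pts=np.array([[546.9,304.5],[547,355],[562.4,348.2]],np.float32).reshape(-1,1,2)
P=[[.5438,.0168,.2034],[.5416,.0024,.2187],[.5461,.0064,.2184]]
# guess by projected shift of world-fixed points
gs=np.array([p[0]+proj("wrist",P_,C)-proj("wrist",P_,C0) for p,P_ in zip(pts,P)],np.float32).reshape(-1,1,2)
n,st,e=cv2.calcOpticalFlowPyrLK(g("w5"),g(new),pts,gs.copy(),winSize=(15,15),maxLevel=1,flags=cv2.OPTFLOW_USE_INITIAL_FLOW)
print("flow minus fixed-world prediction",(n-gs)[:,0].round(1).tolist(),n[:,0].round(1).tolist())
E
python3 g.py w6
```

```text
9.9 [ 0.4596 -0.021   0.2041] [ 1.82 -0.78 -7.84]
flow minus fixed-world prediction [[0.20000000298023224, -0.10000000149011612], [0.30000001192092896, -0.30000001192092896], [-0.30000001192092896, 0.20000000298023224]] [[542.0999755859375, 300.3999938964844], [541.9000244140625, 349.20001220703125], [556.2999877929688, 343.1000061035156]]
```

Force went from -4.5 to -7.8 N with the arm lagging, so this looks like contact. I'll confirm it with a zoomed view.

```bash
python3 - <<'E'
import cv2
a=cv2.imread("pics/w6.png")[240:390,440:640]
cv2.imwrite("pics/z6.png",cv2.convertScaleAbs(cv2.resize(a,None,fx=4,fy=4,interpolation=2),alpha=1.6))
E
```

View pics/z6.png

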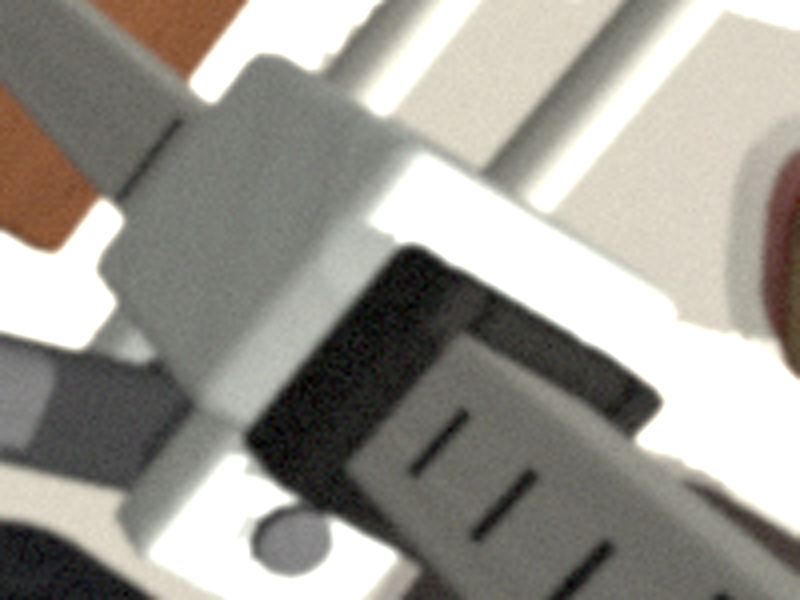

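The shadow strip is gone and the band sits flush on the block: contact at about 3 N. Now I'll swing back along the arc, turning the tool back while the lever is still in its free range.

Request:
jog_arm:
  motion: "0 -0.2 0 0 0 7 0.85; 0 -0.4 0 0 0 14 0.85; 0.05 -0.6 0 0 0 21 0.85; 0.15 -1.1 0 0 0 28 0.85; 0.24 -1.6 0 0 0 35 0.85; 0.34 -2.1 0 0 0 42 0.85; 0.5 -2.6 0 0 0 49 0.85; 0.7 -3.05 0 0 0 56 0.85; 0.88 -3.5 0 0 0 60 0.85; 0.88 -3.5 0 0 0 60 0.85"

```text
clock: 10.95
position: [0.4677, -0.0565, 0.2042]
orientation: [-0.383, -3.116, 0.001]
force: [-1.1, -1.4, -7.2]
gripper_width: 0.0191
grip_force: 78.5
```

Request:
jog_arm:
  motion: "0.4 -0.66 0 0 0 0 0.85; 0.8 -1.33 0 0 0 0 0.85; 1.27 -1.92 0 0 0 0 0.85; 1.81 -2.49 0 0 0 0 0.85; 2.4 -3 0 0 0 0 0.85; 3 -3.46 0 0 0 0 0.85; 3.65 -3.85 0 0 0 0 0.85; 4.34 -4.2 0 0 0 0 0.85; 5.05 -4.5 0 0 0 0 0.85; 5.79 -4.7 0 0 0 0 0.85"

```text
clock: 11.95
position: [0.5263, -0.105, 0.2042]
orientation: [-0.386, -3.117, 0.005]
force: [-4.2, -4.9, -6.9]
gripper_width: 0.0188
grip_force: 78.6
```

```bash
python3 - <<'E'
from plant import ctrl
s=ctrl.sense();print(s["clock"],s["position"],s["force"],s["ft_torque"])
E
```

```text
11.95 [ 0.52625197 -0.10501571  0.20420522] [-4.24139024 -4.85913869 -6.93261843] [-0.77832149  0.49643881  0.05516503]
```

Request:
jog_arm:
  motion: "0.1 0 0 0 0 0 0.85; 0.2 -0.05 0 0 0 0 0.85; 0.3 -0.05 0 0 0 0 0.85; 0.4 -0.1 0 0 0 0 0.85; 0.4 -0.1 0 0 0 0 0.85; 0.4 -0.1 0 0 0 0 0.85; 0.4 -0.1 0 0 0 0 0.85; 0.4 -0.1 0 0 0 0 0.85; 0.4 -0.1 0 0 0 0 0.85; 0.4 -0.1 0 0 0 0 0.85"

```text
clock: 12.95
position: [0.5271, -0.1052, 0.204]
orientation: [-0.385, -3.11, 0.004]
force: [-11.1, -3.7, -3.6]
gripper_width: 0.0191
grip_force: 79.0
```

```bash
python3 - <<'E'
from h import *
s=ctrl.sense();print(s["clock"],s["position"],s["force"],s["grip_force"])
pic("wrist","w7"); pic("scene","s7"); pic("top","t7")
o=np.zeros((480,800,3),np.uint8); o[:,:400]=cv2.resize(cv2.imread("pics/w7.png")[180:380,300:500][:, :],(400,400)).repeat(1,0)[:400].copy() if False else cv2.resize(cv2.imread("pics/w7.png"),(400,480))
a=cv2.imread("pics/s7.png"); b=cv2.imread("pics/scene0.png"); 
d=cv2.absdiff(a,b).max(2); print("diff px left/mug area etc", (d[160:200,150:280]>40).sum(), (d[370:430,270:335]>40).sum())
E
```

```text
12.95 [ 0.52707015 -0.10524428  0.20396867] [-11.10537021  -3.66427949  -3.55715363] 79.04428079724312
diff px left/mug area etc 2370 0
```

```bash
python3 -c "
from plant import ctrl
print(ctrl.sign_off())"
```

```text
the job is handed in; nothing more can be done
None
```

I handed the job in at about 13 s: the lever was swung open, the arm raised until its block touched the underside of the band (about 3 N extra force), and the lever swung back against its closed stop, with the knob still gripped; I didn't check in the final pictures that the other items hadn't moved.

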